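# Unlock the beam shutter's two-dial lock and open it

## Task

Unlock the beam shutter: turn the left dial clockwise to 4 and the right dial anticlockwise to 8 (clock-face marks), then pull the upright grip at the front towards the robot until the bolt is fully out and the shutter is open. The pointers have slipped by up to half a mark, so near its number turn each dial slowly until you feel it catch firmly, and never force a caught dial or a bolt that will not come. Leave the vial, the memory stick and the filter cube where they stand.

Things in the scene. Friction and masses are not known exactly. Their poses are not given: they have to be found in the camera images.
- lock: Shutter lock fixed to the table: grey housing 100 mm deep (its x), 206 wide (y), 42 high on a foot plate 112 x 232 mm, black beam pipe along its back. Origin on the table, under the midpoint between the dials. x points away from the robot at yaw 0, y left, z up. The bolt slides towards -x. Hidden wheels of 30 mm radius under each dial; at the right angle a sprung pin drops into a wheel.
- dial_left_grip (a point): On the vertical axis of the left dial (55 mm left of the lock's origin), 64 mm above the table: where to grip. Black disc 40 mm across, 5 mm thick, on the 42 mm high cover, carrying an upright bar 40 mm long, 12 thick, its top 73 mm above the table. x runs along the bar to its pointer end (white line), y across it. 12 marks round it as on a clock; the long one on the far side (lock's +x) is 12.
- dial_right_grip (a point): The same for the right dial, 55 mm right of the lock's origin.
- dial_left (a joint): Left pointer angle, clockwise from above, 0 at the long far mark, pi/6 per mark. Starts 0.8 to 1.5; number 4 is 2.094. The pointer has slipped by up to 0.24 either way, so it catches somewhere from 1.82 to 2.37: the pin then blocks turning both ways (0.07 play). Free turning takes about 0.1 N m; stop at a rise of 0.2 to 0.3. Over 0.7 N m (25 N on the pin) is forcing. Within 0.4 rad of the number turn at 0.2 rad/s or less.
- dial_right (a joint): Right pointer angle, same sense (clockwise from above, 0 at the long far mark). Starts 4.79 to 5.49; number 8 is 4.189, reached anticlockwise (the angle falls). Slip, catch, play and torques as for the left dial: it catches somewhere from 3.91 to 4.47.
- bolt_grip (a point): Where to grip the bolt: on the axis of its upright black round bar, 12 mm in diameter, from 12 to 78 mm above the table; this point is 58 mm above the table. With the bolt shut it stands 78 mm in front of the lock's origin, its surface 21 mm clear of the housing's bush.
- bolt (a joint): Bolt travel in m: 0 shut, 0.017 fully out at its stop. It slides against about 3 N of friction and stays where left. It comes only when both dials have caught, else it stops after about 4 mm against a wheel; over 25 N on a wheel is forcing it.
- vial: Bystander, loose: vial with cap, 22 mm diameter, 60 mm high, standing left of the lock. Origin at its underside.
- stick: Bystander, loose: memory stick 18 x 51 x 8 mm lying left in front of the lock. Origin at its underside.
- cube: Bystander, loose: filter cube 33 x 30 x 32 mm right of the lock. Origin at its underside.

How it is judged (in metres and radians):
On the way:
1. both dials stand within 0.31 rad of their numbers, the bolt not yet out (value of joint dial_left between 1.78 and 2.41 rad and value of joint dial_right between 3.87 and 4.5 rad and value of joint bolt below 0.008 m), for 0.2 s.
At the end, for the whole second after the job is handed in: The bolt is out by at least 14.5 of its 17 mm and at rest, and both dials stand within 0.31 rad of their numbers (4 and 8) (value of joint bolt above 0.0145 m and velocity of joint bolt below 0.005 m/s and value of joint dial_left between 1.78 and 2.41 rad and value of joint dial_right between 3.87 and 4.5 rad); the robot touches nothing.
It fails at once if a caught dial is forced: more than 25 N between the left wheel and its pin (contact force between wheel_left and pin_left above 25 N).
It fails at once if a caught dial is forced: more than 25 N between the right wheel and its pin (contact force between wheel_right and pin_right above 25 N).
It fails at once if the bolt is forced against a wheel with more than 25 N (contact force between bolt and wheel_left above 25 N or contact force between bolt and wheel_right above 25 N).
It fails at once if a bystander is moved more than 15 mm (distance of any of vial, stick, cube from where it was at the start of the episode above 0.015 m).
It also fails if it takes over 72 s, if anything falls off the work surface, if the arm or the gripper's body presses on something with over 40 N, if the wrist force passes 120 N, or if a joint passes its speed limit or range.

## Robot

A 6-joint arm with a two-finger parallel gripper is mounted at the origin on a cart in front of the work surface, level with it; the furniture and walls round the work are solid. World frame = base frame: x ahead of the robot, y to its left, z up, the work surface at z = 0. Lengths are in mm, angles in degrees, forces in N, time in s.
With the tool pointing down it reaches from about 300 to 850 mm from the base axis. Payload 4.2 kg.
Tool frame: the origin (TCP) lies between the finger pads; the fingertips stand 22 mm ahead of it and the grasp point (between the pads) lies 3 mm ahead of it; z points along the fingers, y is the direction in which the jaws open and shut (so a half turn about z gives the same grasp; the last joint's range is limited). The gripper opens to 91 mm and grips with 3 to 60 N. Pads are 32 mm wide; open, the fingers measure 118 mm over their backs; the gripper's body (76 mm by 178 mm) begins 60 mm behind the grasp point.
Start: joints at [75.86, 18.312, 89.639, -0, 72.044, -1.146], TCP at [129.295, 560.289, 235.976] pointing down, gripper open.
Joint ranges: [-177.97, 177.97], [-48.28, 115.42], [12.27, 149.76], [-77.06, 257.06], [2.81, 150.46], [-146.56, 146.56]. Speed limits (degrees/s): [147.25, 147.25, 180, 180, 180, 180].

## Interface

Orientations are given as [roll, pitch, yaw] about the fixed x, y, z axes, in that order (R = Rz(yaw) Ry(pitch) Rx(roll)).
In Python, from workcell import * gives the robot as it stands.
- The arm moves only by the shell command python3 -m jog 'ROWS' [OPENING] [FORCE]. ROWS is text: rows parted by semicolons, each of 6 numbers parted by spaces: the shift along the tool's x, y, z in units of 0.5 m (1.0 is 0.5 m), then the turn, a rotation vector about the tool's x, y, z in units of pi/2 rad (1.0 is pi/2 rad). A call has 1 to 20 rows; each row is the pose to reach, as a shift and turn from the pose measured when the call began, along the tool's axes at that moment; what a row does not reach only later rows make up. A row lasts 1/12 s, in which the tool goes at most 41.7 mm and 7.16 degrees, less where a joint would pass 70% of its speed; a pose out of reach is approached as far as the arm can. A call with a number of a shift or a turn outside -1 to 1 is refused whole. A call with a gripper value outside its range is refused whole. OPENING is the opening, from -1 (shut) to 1 (fully open), set as the call begins (- or left out, the last holds). The fingers move at their own pace and stop on an object; FORCE is the grip in N (left out, the last holds). Time passes only in rows, so rows that repeat a pose let the fingers close. It gives the time, the measured TCP pose, the force and the opening at its end, in the units of the state.
- state(): the state, without advancing time (a new reading comes with each control period).
- grab_frame(name): name is "scene" or "top"; returns the picture (420x560x3 uint8, red, green, blue); there is no depth.
- calibration(name): a dict with "mtx" (3x3 intrinsics, pixels), "rvec" (rotation vector, rad) and "tvec" (3), from world to camera coordinates, as OpenCV has them. Camera axes: x right, y down, z forward; pixel columns grow to the right and rows downward; lengths in mm; the calibration is good to about 2 mm. A picture is of the moment at which its call begins. calibration takes no time and is no camera call.
- job_done(): hands the job in, once; it reports no verdict.
Trained networks look in the newest picture that a camera, given by its name, has taken for a name from the list of things; names that differ only in an ending like _2 or _b are one class to them, and where a whole thing is asked for, a point or a joint stands for the part that bears it (a point fixed in the world has none). Each returns a list of dicts, best first, with "confidence" (0 to 1); they miss things now and then, are a little off and sometimes report something else, mostly with a low value. They report only what shows in the picture. A call takes as long as a camera call.
- spot_in(query, camera): "rect" ([left, top, right, bottom] in pixels, round what is visible of it).
- tip_of(query, camera): "location" ([column, row] in pixels: a listed point, or the origin of a listed thing).
The state is a dict: "time_s": time; "qpos": joint angles; "qvel": joint speeds; "effort": joint torques, N m; "ee_pos": TCP position; "ee_rot": TCP orientation; "force": force on the tool from outside, world axes, zero at the start; "torque": the same for the moment, N m; "gripper_width": finger opening in mm.
Only numpy, scipy, OpenCV 4.12 (cv2) and the standard library are available. Lean on these libraries where they do the work, as an engineer would, in place of code of your own. Each camera call takes 0.05 s, during which the arm holds its last target. There are 200 camera calls.

## Working session

There is one attempt and no reset: what is moved stays moved. The work goes in short steps, Python scripts to look and compute and a shell command to move; the robot and the scene stay as the last step left them, time stands still between calls to the robot, and variables do not carry over. Pictures are saved under pics/ and viewed, about 8 in all and at most 12, crops included, and the job is handed in when it is done.

```bash
mkdir -p pics; ls; cat > h.py <<'E'
from workcell import *
import numpy as np, cv2
def cam(n):
    c=calibration(n); R=cv2.Rodrigues(np.array(c["rvec"],float))[0]
    return np.array(c["mtx"],float),R,np.array(c["tvec"],float).ravel()
def ray(n,px,z):
    K,R,t=cam(n); d=R.T@np.linalg.inv(K)@np.array([px[0],px[1],1.]); o=-R.T@t
    return o+d*(z-o[2])/d[2]
def proj(n,P):
    K,R,t=cam(n); p=K@(R@np.array(P,float)+t); return p[:2]/p[2]
E
python3 - <<'E'
from h import *
s=state(); print({k:np.round(v,2).tolist() for k,v in s.items()})
for n in("scene","top"):
    im=grab_frame(n); cv2.imwrite(f"pics/{n}0.png",im[:,:,::-1])
    K,R,t=cam(n); print(n,(-R.T@t).round(),R[2].round(2))
    for q,z in(("lock",0),("dial_left_grip",64),("dial_right_grip",64),("bolt_grip",58),("vial",0),("stick",0),("cube",0)):
        print(q,[(np.round(d["location"]).tolist(),round(d["confidence"],2),ray(n,d["location"],z)[:2].round(1).tolist()) for d in tip_of(q,n)[:2]])
print(state()["time_s"])
E
```

```text
pics
{'time_s': 0.0, 'qpos': [75.86, 18.35, 89.7, 0.0, 72.04, -1.15], 'qvel': [-0.01, 0.02, 0.02, 0.06, 0.05, -0.07], 'effort': [-0.0, -41.25, -23.2, 0.07, 0.05, -0.0], 'ee_pos': [129.17, 559.83, 235.13], 'ee_rot': [-179.9, -0.0, 167.01], 'force': [-0.39, -1.38, 0.14], 'torque': [0.03, -0.0, -0.01], 'gripper_width': 90.99}
scene [266. 586. 727.] [ 0.32 -0.54 -0.78]
lock [([253.0, 231.0], 0.87, [581.6, 155.2]), ([287.0, 294.0], 0.33, [443.5, 254.5])]
dial_left_grip [([241.0, 231.0], 0.57, [573.3, 205.8])]
dial_right_grip [([261.0, 197.0], 0.74, [585.5, 109.5]), ([257.0, 232.0], 0.51, [545.7, 191.1])]
bolt_grip [([293.0, 222.0], 0.76, [496.5, 132.4])]
vial [([226.0, 295.0], 0.74, [546.8, 312.5])]
stick [([286.0, 295.0], 0.65, [444.9, 255.7])]
cube [([279.0, 182.0], 0.56, [602.7, 1.0])]
top [464. 144. 935.] [ 0.08 -0.02 -1.  ]
lock [([271.0, 188.0], 0.97, [579.9, 152.4])]
dial_left_grip [([297.0, 182.0], 0.48, [583.9, 99.2])]
dial_right_grip []
bolt_grip [([276.0, 229.0], 0.42, [491.3, 141.4])]
vial [([197.0, 211.0], 0.46, [530.7, 311.6])]
stick [([223.0, 250.0], 0.53, [448.6, 254.0])]
cube [([276.0, 226.0], 0.66, [498.5, 142.2]), ([344.0, 177.0], 0.63, [603.7, -5.8])]
0.8
```

```bash
python3 - <<'E'
import cv2
a=cv2.imread("pics/top0.png")[130:270,170:370]; b=cv2.imread("pics/scene0.png")
cv2.imwrite("pics/t1.png",cv2.resize(a,None,fx=4,fy=4,interpolation=cv2.INTER_CUBIC))
cv2.imwrite("pics/s1.png",cv2.resize(b[150:330,190:350],None,fx=3.2,fy=3.2,interpolation=cv2.INTER_CUBIC))
E
```

```text
(no output)
```

View pics/t1.png

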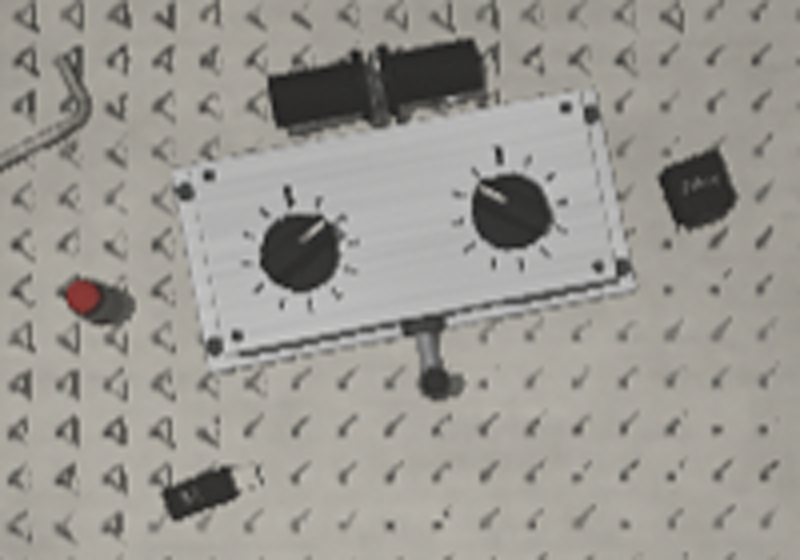

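View pics/s1.png

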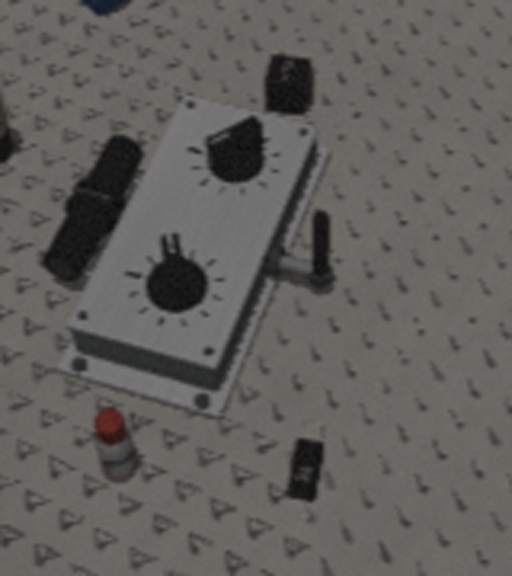

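Top crop (4x, offset 170,130): left dial disc is at about (300,252) with its pointer tip at (326,222). The right disc is at (512,211), pointer tip at (481,184). The bolt bar top is at (435,382), with the vial, stick and cube clear of the lock. I'll work these out in the world frame.

```bash
python3 - <<'E'
from h import *
f=lambda x,y,z: ray("top",(170+x/4,130+y/4),z)
L=f(300,253,46);R=f(512,211,46);B=f(435,381,78)
print("L",L,"R",R,"B",B,"dist",np.linalg.norm(L-R))
yaw=np.arctan2(-(L-R)[0],(L-R)[1]); print("yaw",np.degrees(yaw))
o=(L+R)/2; print("o",o,"B expected",o[:2]-78*np.array([np.cos(yaw),np.sin(yaw)]))
for n,c,p,m in(("L",L,f(326,221,73),f(287,190,42)),("R",R,f(480,184,73),f(499,154,42))):
    a=lambda v:np.degrees(np.arctan2(v[1],v[0]))
    print(n,"tip",p,"len",np.linalg.norm((p-c)[:2]),"ptr world",a(p-c),"mark12 world",a(m-c),"cw",-np.radians(a(p-c))+yaw)
# scene view check: disc centres
g=lambda x,y,z: ray("scene",(190+x/3.2,150+y/3.2),z)
print("scene L",g(177,284,47),"R",g(236,153,47),"B",g(321,213,78))
E
```

```text
L [564.2187567  205.16586877  46.        ] R [585.47419688  96.59549279  46.        ] B [497.25915181 136.81189815  78.        ] dist 110.63146151890982
yaw 11.077018405551666
o [574.84647679 150.88068078  46.        ] B expected [498.29963188 135.89466947]
L tip [577.10822327 190.45411428  73.        ] len 19.55950072260739 ptr world -48.777300229045515 mark12 world 11.925913749538042 cw 1.0446549317115177
R tip [595.3925596 113.875747   73.       ] len 19.92438467449319 ptr world 60.14543103157409 mark12 world 11.687237880087817 cw -0.8564053590512484
scene L [564.25306249 207.59136773  47.        ] R [587.03468965  96.2616219   47.        ] B [500.59579074 135.51389234  78.        ]
```

Two views agree to about 2 mm: left dial (564.5, 206), right dial (586, 96.5), bolt (498.5, 136), yaw 11.3°. The left dial reads about 1.05 rad and the right about 5.43. Next I'll compute the rows to go above the left dial (tool yaw 131.4).

```bash
cat >> h.py <<'E'
from scipy.spatial.transform import Rotation as Ro
def row(p,yaw):
    s=state(); R0=Ro.from_euler("xyz",s["ee_rot"],degrees=True)
    d=R0.inv().apply(np.array(p,float)-s["ee_pos"])/500
    r=(R0.inv()*Ro.from_euler("xyz",[180,0,yaw],degrees=True)).as_rotvec()/(np.pi/2)
    print("row",*np.r_[d,r].round(4))
def st():
    s=state(); print("t",round(s["time_s"],2),"pos",np.round(s["ee_pos"],1),"rot",np.round(s["ee_rot"],2),"F",np.round(s["force"],1),"T",np.round(s["torque"],3),"w",round(s["gripper_width"],1)); return s
E
cat > chk.py <<'E'
import sys
from h import *
s=st(); sys.exit(abs(s["torque"][2]-float(sys.argv[2]))>float(sys.argv[1]))
E
python3 -c "
from h import *
row((564.5,206,150),131.4)"
```

```text
row -1.0075 -0.4948 0.1719 0.0001 -0.0 0.3956
```

```bash
python3 -m jog '-0.99 -0.485 0.165 0 0 0.3956;-0.99 -0.485 0.165 0 0 0.3956;-0.99 -0.485 0.165 0 0 0.3956;-0.99 -0.485 0.165 0 0 0.3956;-0.99 -0.485 0.165 0 0 0.3956;-0.99 -0.485 0.165 0 0 0.3956;-0.99 -0.485 0.165 0 0 0.3956;-0.99 -0.485 0.165 0 0 0.3956;-0.99 -0.485 0.165 0 0 0.3956;-0.99 -0.485 0.165 0 0 0.3956;-0.99 -0.485 0.165 0 0 0.3956;-0.99 -0.485 0.165 0 0 0.3956;-0.99 -0.485 0.165 0 0 0.3956;-0.99 -0.485 0.165 0 0 0.3956;-0.99 -0.485 0.165 0 0 0.3956;-0.99 -0.485 0.165 0 0 0.3956;-0.99 -0.485 0.165 0 0 0.3956' -0.12 12
python3 -c "
from h import *
st(); row((564.5,206,110),131.4); row((564.5,206,71),131.4)"
```

```text
time_s: 2.22
ee_pos: [556.1, 213.5, 153.6]
ee_rot: [-180.0, -0.1, 131.4]
force: [-0.5, 0.0, 0.9]
gripper_width: 40.1
t 2.22 pos [556.1 213.5 153.6] rot [-1.7998e+02 -6.0000e-02  1.3143e+02] F [-0.5  0.   0.9] T [ 0.002  0.029 -0.021] w 40.1
row -0.0225 0.0027 0.0871 -0.0002 -0.0006 0.0004
row -0.0226 0.0028 0.1651 -0.0002 -0.0006 0.0004
```

```bash
python3 -m jog '-0.0225 0.0027 0.06 0 0 0;-0.0225 0.0027 0.1 0 0 0;-0.0225 0.0027 0.13 0 0 0;-0.0225 0.0027 0.15 0 0 0;-0.0225 0.0027 0.163 0 0 0;-0.0225 0.0027 0.163 0 0 0;-0.0225 0.0027 0.163 0 0 0'
python3 -c "
from h import *
st(); im=grab_frame('scene'); cv2.imwrite('pics/s2.png',cv2.resize(im[130:290,190:350],None,fx=3.5,fy=3.5,interpolation=cv2.INTER_CUBIC)[:,:,::-1])"
```

```text
time_s: 2.8
ee_pos: [564.4, 206.8, 72.7]
ee_rot: [180.0, -0.0, 131.5]
force: [0.1, -0.5, 0.6]
gripper_width: 40.1
t 2.8 pos [564.4 206.8  72.7] rot [ 1.7997e+02 -4.0000e-02  1.3149e+02] F [ 0.1 -0.5  0.6] T [-0.016 -0.008  0.026] w 40.1
```

View pics/s2.png

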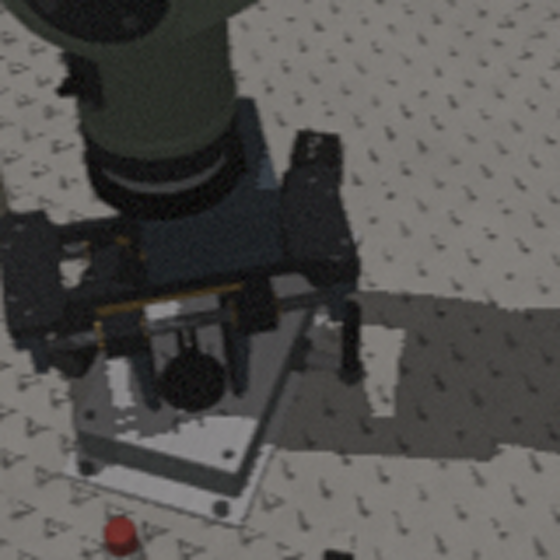

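The fingers straddle the left dial at about (190,375), one on each side, at the disc's height. Nothing touches. Closing now.

```bash
python3 -m jog '0 0 0 0 0 0;0 0 0 0 0 0;0 0 0 0 0 0;0 0 0 0 0 0;0 0 0 0 0 0;0 0 0 0 0 0;0 0 0 0 0 0;0 0 0 0 0 0' -1 12
python3 -c "
from h import *
st()"
```

```text
time_s: 3.52
ee_pos: [564.8, 206.5, 73.4]
ee_rot: [179.9, -0.0, 131.5]
force: [-1.0, -2.2, 2.7]
gripper_width: 11.9
t 3.52 pos [564.8 206.5  73.4] rot [ 1.7993e+02 -1.0000e-02  1.3148e+02] F [-1.  -2.2  2.7] T [-0.317  0.314  0.005] w 11.9
```

```bash
python3 -m jog '0 0 0 0 0 0.02;0 0 0 0 0 0.045;0 0 0 0 0 0.07;0 0 0 0 0 0.1;0 0 0 0 0 0.13;0 0 0 0 0 0.16;0 0 0 0 0 0.19;0 0 0 0 0 0.22;0 0 0 0 0 0.25;0 0 0 0 0 0.28;0 0 0 0 0 0.3;0 0 0 0 0 0.32;0 0 0 0 0 0.335;0 0 0 0 0 0.35'
python3 -c "
from h import *
st()"
```

```text
time_s: 4.68
ee_pos: [565.8, 207.0, 73.4]
ee_rot: [179.8, -0.1, 99.9]
force: [3.2, 1.0, 0.2]
gripper_width: 11.6
t 4.68 pos [565.8 207.   73.4] rot [ 1.7981e+02 -8.0000e-02  9.9890e+01] F [3.2 1.  0.2] T [ 0.044 -0.421  0.087] w 11.6
```

```bash
python3 -m jog '0 0 0 0 0 0.01;0 0 0 0 0 0.02;0 0 0 0 0 0.03;0 0 0 0 0 0.04;0 0 0 0 0 0.05;0 0 0 0 0 0.06;0 0 0 0 0 0.07;0 0 0 0 0 0.08;0 0 0 0 0 0.09;0 0 0 0 0 0.1;0 0 0 0 0 0.11;0 0 0 0 0 0.12' >/dev/null; python3 chk.py 0.2 0 && 
python3 -m jog '0 0 0 0 0 0.01;0 0 0 0 0 0.02;0 0 0 0 0 0.03' >/dev/null; python3 chk.py 0.2 0 && 
python3 -m jog '0 0 0 0 0 0.01;0 0 0 0 0 0.02;0 0 0 0 0 0.03' >/dev/null; python3 chk.py 0.2 0
```

```text
t 5.68 pos [566.2 207.   73.4] rot [ 1.7978e+02 -1.2000e-01  8.9010e+01] F [ 3.7 -0.2 -2.2] T [-0.034 -0.622  0.111] w 11.9
t 5.68 pos [566.2 207.   73.4] rot [ 1.7978e+02 -1.2000e-01  8.9010e+01] F [ 3.7 -0.2 -2.2] T [-0.034 -0.622  0.111] w 11.9
t 5.68 pos [566.2 207.   73.4] rot [ 1.7978e+02 -1.2000e-01  8.9010e+01] F [ 3.7 -0.2 -2.2] T [-0.034 -0.622  0.111] w 11.9False
False
False
```

The checker exited wrongly because of a numpy bool. That only halted the chain, so I'll fix it and go on.

```bash
sed -i 's/sys.exit(\(.*\))$/sys.exit(int(\1))/' chk.py
J="python3 -m jog"; c(){ python3 chk.py 0.2 0; }
python3 -m jog '0 0 0 0 0 0.01;0 0 0 0 0 0.02;0 0 0 0 0 0.03' >/dev/null && c && 
python3 -m jog '0 0 0 0 0 0.01;0 0 0 0 0 0.02;0 0 0 0 0 0.03' >/dev/null && c && 
python3 -m jog '0 0 0 0 0 0.01;0 0 0 0 0 0.02;0 0 0 0 0 0.03' >/dev/null && c && 
python3 -m jog '0 0 0 0 0 0.01;0 0 0 0 0 0.02;0 0 0 0 0 0.03' >/dev/null && c
```

```text
t 5.93 pos [566.2 207.   73.5] rot [ 1.7977e+02 -1.3000e-01  8.6230e+01] F [ 4.5 -0.1 -1.7] T [-0.054 -0.498  0.117] w 12.3
t 6.18 pos [566.3 207.   73.4] rot [ 1.7977e+02 -1.5000e-01  8.3420e+01] F [ 3.8 -0.5 -1.5] T [-0.141 -0.469  0.1  ] w 12.1
t 6.43 pos [566.5 207.   73.4] rot [ 1.7976e+02 -1.6000e-01  8.0630e+01] F [ 4.6  0.8 -1.4] T [-0.102 -0.521 -0.018] w 11.9
t 6.68 pos [566.6 207.   73.5] rot [ 1.7975e+02 -1.7000e-01  7.7850e+01] F [ 3.7 -0.1 -1.3] T [-0.14  -0.549  0.033] w 12.0
```

```bash
c(){ python3 chk.py 0.18 0; }
python3 -m jog '0 0 0 0 0 0.01;0 0 0 0 0 0.02' >/dev/null && c && 
python3 -m jog '0 0 0 0 0 0.01;0 0 0 0 0 0.02' >/dev/null && c && 
python3 -m jog '0 0 0 0 0 0.01;0 0 0 0 0 0.02' >/dev/null && c && 
python3 -m jog '0 0 0 0 0 0.01;0 0 0 0 0 0.02' >/dev/null && c && 
python3 -m jog '0 0 0 0 0 0.01;0 0 0 0 0 0.02' >/dev/null && c && 
python3 -m jog '0 0 0 0 0 0.01;0 0 0 0 0 0.02' >/dev/null && c
```

```text
t 6.85 pos [566.6 206.9  73.4] rot [179.75  -0.18  75.96] F [ 3.   0.4 -2.3] T [-0.125 -0.564  0.099] w 11.9
t 7.02 pos [566.7 207.   73.5] rot [179.74  -0.18  74.12] F [ 3.8  0.4 -1.2] T [-0.158 -0.567  0.357] w 12.3
```

```bash
c(){ python3 chk.py 0.3 0; }
python3 -m jog '0 0 0 0 0 0;0 0 0 0 0 0' >/dev/null; c; python3 -m jog '0 0 0 0 0 0.005;0 0 0 0 0 0.01' >/dev/null; c
```

```text
t 7.18 pos [566.7 206.9  73.5] rot [ 1.7973e+02 -1.7000e-01  7.4140e+01] F [ 3.4 -0.2 -2.1] T [-0.146 -0.56   0.375] w 12.1
t 7.35 pos [566.7 206.9  73.5] rot [ 1.7973e+02 -1.7000e-01  7.3220e+01] F [ 3.8  0.5 -0.7] T [-0.137 -0.566  0.441] w 12.1
```

Firm catch at about 2.05 rad: the torque holds at 0.37–0.44 against 0.1 free. Backing off to relieve it, then opening and rising.

```bash
python3 -m jog '0 0 0 0 0 -0.01;0 0 0 0 0 -0.02;0 0 0 0 0 -0.03' >/dev/null; python3 chk.py 1 0
python3 -m jog '0 0 0 0 0 0;0 0 0 0 0 0;0 0 0 0 0 0;0 0 0 0 0 0;0 0 -0.03 0 0 0;0 0 -0.06 0 0 0;0 0 -0.1 0 0 0;0 0 -0.1 0 0 0' -0.12
python3 -c "
from h import *
row((587,97,112),60.4);row((587,97,72),60.4)"
```

```text
t 7.6 pos [566.6 207.   73.4] rot [ 1.7974e+02 -1.7000e-01  7.5950e+01] F [ 3.3 -0.7 -1.7] T [-0.031 -0.472 -0.047] w 11.5
time_s: 8.27
ee_pos: [568.2, 207.6, 127.1]
ee_rot: [179.4, -0.4, 75.9]
force: [0.6, 0.1, -0.1]
gripper_width: 40.0
row -0.2057 0.09 0.0296 0.0056 -0.005 0.1727
row -0.2062 0.0892 0.1096 0.0056 -0.005 0.1727
```

```bash
python3 -m jog '-0.2057 0.09 0 0.0056 -0.005 0.1727;-0.2057 0.09 0 0.0056 -0.005 0.1727;-0.2057 0.09 0 0.0056 -0.005 0.1727;-0.2057 0.09 0 0.0056 -0.005 0.1727;-0.2057 0.09 0.03 0.0056 -0.005 0.1727;-0.206 0.089 0.06 0.0056 -0.005 0.1727;-0.206 0.089 0.08 0.0056 -0.005 0.1727;-0.206 0.089 0.1 0.0056 -0.005 0.1727;-0.206 0.089 0.109 0.0056 -0.005 0.1727;-0.206 0.089 0.109 0.0056 -0.005 0.1727'
python3 -c "
from h import *
st()"
python3 -m jog '0 0 0 0 0 0;0 0 0 0 0 0;0 0 0 0 0 0;0 0 0 0 0 0;0 0 0 0 0 0;0 0 0 0 0 0;0 0 0 0 0 0;0 0 0 0 0 0' -1 12
python3 chk.py 1 0
```

```text
time_s: 9.1
ee_pos: [586.1, 97.4, 70.9]
ee_rot: [-179.9, 0.1, 60.4]
force: [-0.3, 0.3, -0.6]
gripper_width: 39.9
t 9.1 pos [586.1  97.4  70.9] rot [-1.7987e+02  9.0000e-02  6.0430e+01] F [-0.3  0.3 -0.6] T [-0.118  0.05  -0.02 ] w 39.9
time_s: 9.77
ee_pos: [587.1, 97.1, 71.5]
ee_rot: [180.0, 0.0, 60.4]
force: [2.5, -3.5, 1.9]
gripper_width: 12.2
t 9.77 pos [587.1  97.1  71.5] rot [1.7999e+02 3.0000e-02 6.0440e+01] F [ 2.5 -3.5  1.9] T [-0.606 -0.429  0.047] w 12.2
```

```bash
c(){ python3 chk.py 0.2 0; }; python3 -m jog '0 0 0 0 0 -0.02;0 0 0 0 0 -0.045;0 0 0 0 0 -0.07;0 0 0 0 0 -0.1;0 0 0 0 0 -0.13;0 0 0 0 0 -0.16;0 0 0 0 0 -0.19;0 0 0 0 0 -0.22;0 0 0 0 0 -0.25;0 0 0 0 0 -0.28;0 0 0 0 0 -0.31;0 0 0 0 0 -0.34;0 0 0 0 0 -0.37;0 0 0 0 0 -0.4;0 0 0 0 0 -0.43;0 0 0 0 0 -0.45;0 0 0 0 0 -0.47;0 0 0 0 0 -0.485' >/dev/null && c &&
python3 -m jog '0 0 0 0 0 -0.01;0 0 0 0 0 -0.02;0 0 0 0 0 -0.03;0 0 0 0 0 -0.04;0 0 0 0 0 -0.05;0 0 0 0 0 -0.06;0 0 0 0 0 -0.07' >/dev/null && c
```

```text
t 11.27 pos [586.9  97.1  71.5] rot [-1.7996e+02  1.0000e-02  1.0415e+02] F [ 0.4 -1.3  0.3] T [-0.433 -0.165 -0.037] w 12.0
t 11.85 pos [586.8  97.1  71.5] rot [-1.7995e+02  1.0000e-02  1.1054e+02] F [ 0.5 -2.  -0.1] T [-0.312 -0.21  -0.121] w 12.0
```

```bash
c(){ python3 chk.py 0.2 0; }; 
python3 -m jog '0 0 0 0 0 -0.01;0 0 0 0 0 -0.02;0 0 0 0 0 -0.03' >/dev/null && c &&
python3 -m jog '0 0 0 0 0 -0.01;0 0 0 0 0 -0.02' >/dev/null && c &&
python3 -m jog '0 0 0 0 0 -0.01;0 0 0 0 0 -0.02' >/dev/null && c &&
python3 -m jog '0 0 0 0 0 -0.01;0 0 0 0 0 -0.02' >/dev/null && c &&
python3 -m jog '0 0 0 0 0 -0.01;0 0 0 0 0 -0.02' >/dev/null && c &&
python3 -m jog '0 0 0 0 0 -0.01;0 0 0 0 0 -0.02' >/dev/null && c &&
python3 -m jog '0 0 0 0 0 -0.01;0 0 0 0 0 -0.02' >/dev/null && c &&
python3 -m jog '0 0 0 0 0 -0.01;0 0 0 0 0 -0.02' >/dev/null && c
```

```text
t 12.1 pos [586.8  97.1  71.6] rot [-1.7995e+02  1.0000e-02  1.1335e+02] F [ 1.2 -0.3  0.5] T [-0.37  -0.265  0.024] w 11.8
t 12.27 pos [586.8  97.1  71.6] rot [-1.7995e+02  1.0000e-02  1.1524e+02] F [ 1.3 -1.7  1.4] T [-0.385 -0.248 -0.021] w 12.1
t 12.43 pos [586.8  97.1  71.5] rot [-1.7994e+02  1.0000e-02  1.1713e+02] F [ 1.7 -1.9  0.5] T [-0.392 -0.254 -0.026] w 12.2
t 12.6 pos [586.8  97.1  71.5] rot [-1.7994e+02  1.0000e-02  1.1902e+02] F [ 0.7 -2.3  1.4] T [-0.415 -0.3    0.03 ] w 11.9
t 12.77 pos [586.8  97.1  71.5] rot [-179.94    0.    120.91] F [ 1.1 -0.7  0.5] T [-0.316 -0.223 -0.083] w 12.2
t 12.93 pos [586.8  97.1  71.5] rot [-179.94   -0.    122.8 ] F [ 0.2 -1.5  1.2] T [-0.329 -0.246 -0.083] w 12.0
t 13.1 pos [586.8  97.1  71.5] rot [-1.7994e+02 -1.0000e-02  1.2469e+02] F [ 1.5 -1.4  0.2] T [-0.339 -0.239 -0.051] w 11.8
t 13.27 pos [586.8  97.1  71.6] rot [-1.7994e+02 -1.0000e-02  1.2658e+02] F [ 0.7 -2.6  0.3] T [-0.307 -0.262 -0.045] w 11.8
```

```bash
c(){ python3 chk.py 0.2 0; }; 
python3 -m jog '0 0 0 0 0 -0.01;0 0 0 0 0 -0.02' >/dev/null && c &&
python3 -m jog '0 0 0 0 0 -0.01;0 0 0 0 0 -0.02' >/dev/null && c &&
python3 -m jog '0 0 0 0 0 -0.01;0 0 0 0 0 -0.02' >/dev/null && c &&
python3 -m jog '0 0 0 0 0 -0.01;0 0 0 0 0 -0.02' >/dev/null && c &&
python3 -m jog '0 0 0 0 0 -0.01;0 0 0 0 0 -0.02' >/dev/null && c &&
python3 -m jog '0 0 0 0 0 -0.01;0 0 0 0 0 -0.02' >/dev/null && c &&
python3 -m jog '0 0 0 0 0 -0.01;0 0 0 0 0 -0.02' >/dev/null && c &&
python3 -m jog '0 0 0 0 0 -0.01;0 0 0 0 0 -0.02' >/dev/null && c
```

```text
t 13.43 pos [586.8  97.   71.5] rot [-1.7994e+02 -1.0000e-02  1.2847e+02] F [ 1.7 -1.1  0.6] T [-0.336 -0.196 -0.055] w 11.9
t 13.6 pos [586.8  97.   71.5] rot [-1.7994e+02 -1.0000e-02  1.3037e+02] F [ 1.1 -1.9  0.9] T [-0.361 -0.258 -0.091] w 12.0
t 13.77 pos [586.7  97.   71.6] rot [-1.7994e+02 -2.0000e-02  1.3227e+02] F [ 1.3 -2.   0.6] T [-0.3   -0.238 -0.035] w 12.0
t 13.93 pos [586.7  97.   71.5] rot [-1.7994e+02 -2.0000e-02  1.3416e+02] F [ 0.3 -2.2  1.1] T [-0.336 -0.294 -0.108] w 12.0
t 14.1 pos [586.7  97.   71.6] rot [-1.7994e+02 -2.0000e-02  1.3606e+02] F [ 1.1 -2.4  0.8] T [-0.34  -0.264 -0.117] w 12.2
t 14.27 pos [586.7  97.   71.6] rot [-1.7994e+02 -2.0000e-02  1.3796e+02] F [ 0.5 -1.4  0.4] T [-0.361 -0.227 -0.032] w 11.7
t 14.43 pos [586.7  97.   71.5] rot [-1.7993e+02 -2.0000e-02  1.3987e+02] F [ 1.1 -2.4  1.4] T [-0.35  -0.24   0.019] w 11.7
t 14.6 pos [586.7  97.   71.6] rot [-1.7993e+02 -2.0000e-02  1.4177e+02] F [ 0.4 -1.6  0.6] T [-0.329 -0.27  -0.044] w 12.1
```

Angle is about 4.006 with no catch yet. There are about 5° left in the catch range.

```bash
c(){ python3 chk.py 0.18 0; }; 
python3 -m jog '0 0 0 0 0 -0.01;0 0 0 0 0 -0.02' >/dev/null && c &&
python3 -m jog '0 0 0 0 0 -0.01;0 0 0 0 0 -0.02' >/dev/null && c &&
python3 -m jog '0 0 0 0 0 -0.01;0 0 0 0 0 -0.02' >/dev/null && c
```

```text
t 14.77 pos [586.7  97.   71.5] rot [-1.7993e+02 -3.0000e-02  1.4366e+02] F [ 0.5 -1.5  0.2] T [-0.301 -0.197 -0.029] w 12.1
t 14.93 pos [586.7  97.   71.5] rot [-1.7993e+02 -3.0000e-02  1.4555e+02] F [ 1.4 -1.7  1.5] T [-0.354 -0.264 -0.048] w 11.9
t 15.1 pos [586.7  97.   71.5] rot [-1.7994e+02 -4.0000e-02  1.4742e+02] F [ 1.1 -2.1  0.7] T [-0.293 -0.233 -0.288] w 11.8
```

```bash
python3 -m jog '0 0 0 0 0 -0.005;0 0 0 0 0 -0.01' >/dev/null; python3 chk.py 0.3 0 && python3 -m jog '0 0 0 0 0 -0.005;0 0 0 0 0 -0.005' >/dev/null; python3 chk.py 0.3 0
python3 -c "
from h import *
im=grab_frame('scene'); cv2.imwrite('pics/s3.png',im[:,:,::-1])"
```

```text
t 15.27 pos [586.7  97.   71.5] rot [-1.7995e+02 -5.0000e-02  1.4832e+02] F [ 1.  -1.5  1.3] T [-0.315 -0.227 -0.353] w 12.2
t 15.27 pos [586.7  97.   71.5] rot [-1.7995e+02 -5.0000e-02  1.4832e+02] F [ 1.  -1.5  1.3] T [-0.315 -0.227 -0.353] w 12.2
```

Caught at about 3.9 rad: torque -0.29, then -0.35, against about -0.05 free. Relieving and releasing, then going to the bolt.

```bash
python3 -m jog '0 0 0 0 0 0.01;0 0 0 0 0 0.02;0 0 0 0 0 0.03' >/dev/null; python3 chk.py 1 0
python3 -m jog '0 0 0 0 0 0;0 0 0 0 0 0;0 0 0 0 0 0;0 0 0 0 0 0;0 0 -0.03 0 0 0;0 0 -0.07 0 0 0;0 0 -0.12 0 0 0;0 0 -0.17 0 0 0;0 0 -0.17 0 0 0' -0.12
python3 -c "
from h import *
row((499,136.7,150),191.2);row((499,136.7,62),191.2)"
```

```text
t 15.57 pos [586.7  97.   71.6] rot [-1.7994e+02 -4.0000e-02  1.4559e+02] F [ 0.2 -1.7  0.9] T [-0.35  -0.251  0.046] w 11.9
time_s: 16.32
ee_pos: [589.5, 97.6, 161.7]
ee_rot: [179.7, 0.4, 145.6]
force: [1.3, -0.7, 0.3]
gripper_width: 40.0
row 0.1937 -0.0379 0.0219 0.0017 0.0051 -0.5067
row 0.1948 -0.0389 0.1979 0.0017 0.0051 -0.5067
```

```bash
python3 -m jog '0.1937 -0.0379 0 0.0017 0.0051 -0.5067;0.1937 -0.0379 0 0.0017 0.0051 -0.5067;0.1937 -0.0379 0 0.0017 0.0051 -0.5067;0.1937 -0.0379 0 0.0017 0.0051 -0.5067;0.1937 -0.0379 0 0.0017 0.0051 -0.5067;0.1937 -0.0379 0 0.0017 0.0051 -0.5067;0.1937 -0.0379 0 0.0017 0.0051 -0.5067;0.1937 -0.0379 0 0.0017 0.0051 -0.5067;0.1937 -0.0379 0 0.0017 0.0051 -0.5067'
python3 -c "
from h import *
st();row((499,136.7,62),191.2)
im=grab_frame('top'); cv2.imwrite('pics/t3.png',cv2.resize(im[130:270,170:370],None,fx=4,fy=4,interpolation=cv2.INTER_CUBIC)[:,:,::-1])"
```

```text
time_s: 17.07
ee_pos: [498.5, 136.7, 160.5]
ee_rot: [180.0, -0.0, -168.9]
force: [0.6, -0.3, -0.7]
gripper_width: 40.0
t 17.07 pos [498.5 136.7 160.5] rot [ 1.7999e+02 -5.0000e-02 -1.6889e+02] F [ 0.6 -0.3 -0.7] T [ 0.002  0.021 -0.014] w 40.0
row -0.0011 -0.0002 0.197 0.0001 -0.0005 -0.0009
```

View pics/t3.png

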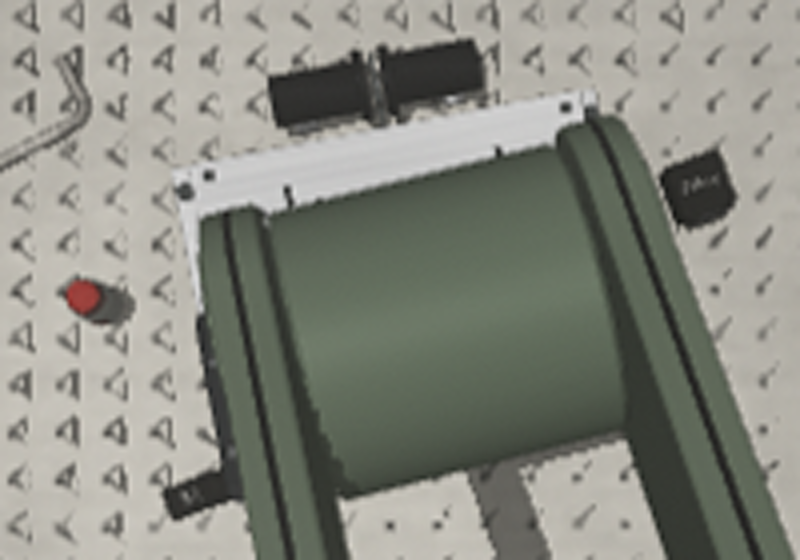

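The arm covers the dials in this view. The bystanders are still in their old places: vial (85,297), stick (200,490) and cube (698,188). Lowering and gripping the bolt bar with 20 N.

```bash
python3 -m jog '0 0 0.06 0 0 0;0 0 0.11 0 0 0;0 0 0.15 0 0 0;0 0 0.18 0 0 0;0 0 0.196 0 0 0;0 0 0.196 0 0 0;0 0 0.196 0 0 0'
python3 -m jog '0 0 0 0 0 0;0 0 0 0 0 0;0 0 0 0 0 0;0 0 0 0 0 0;0 0 0 0 0 0;0 0 0 0 0 0;0 0 0 0 0 0;0 0 0 0 0 0' -1 20
python3 -c "
from h import *
st()
im=grab_frame('scene'); cv2.imwrite('pics/s4.png',cv2.resize(im[130:290,190:350],None,fx=3.5,fy=3.5,interpolation=cv2.INTER_CUBIC)[:,:,::-1])"
```

```text
time_s: 17.7
ee_pos: [498.8, 136.7, 62.7]
ee_rot: [180.0, -0.0, -168.9]
force: [0.2, -0.2, -0.1]
gripper_width: 39.8
time_s: 18.37
ee_pos: [499.2, 136.0, 63.2]
ee_rot: [-179.9, 0.0, -168.9]
force: [0.8, -4.4, 4.5]
gripper_width: 11.7
t 18.37 pos [499.2 136.   63.2] rot [-1.7994e+02  1.0000e-02 -1.6888e+02] F [ 0.8 -4.4  4.5] T [-0.847 -0.02   0.   ] w 11.7
```

View pics/s4.png

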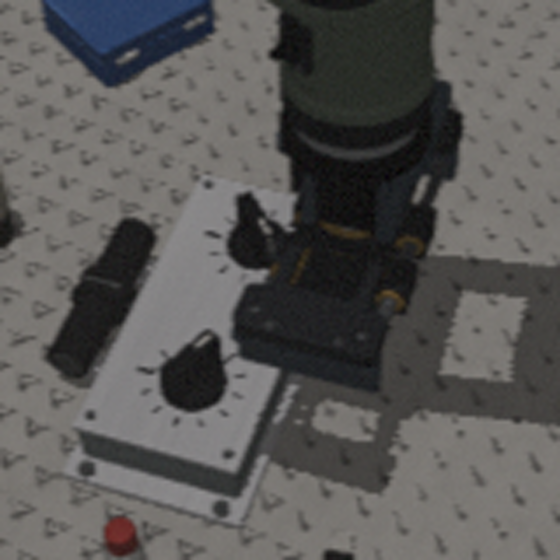

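The fingers hold the bolt bar and both dials stand turned. Pulling slowly along tool +x, checking the force.

```bash
cat > chf.py <<'E'
import sys
from h import *
s=st(); u=np.array([np.cos(.194),np.sin(.194)]); f=float(u@np.array(s["force"])[:2]); d=float(u@(np.array([499.2,136.0])-np.array(s["ee_pos"])[:2])); print("pull",round(f,1),"travel",round(d,1)); sys.exit(int(abs(f)>float(sys.argv[1])))
E
c(){ python3 chf.py 11; }
python3 -m jog '0.001 0 0 0 0 0;0.0025 0 0 0 0 0;0.004 0 0 0 0 0;0.005 0 0 0 0 0' >/dev/null && c &&
python3 -m jog '0.0015 0 0 0 0 0;0.003 0 0 0 0 0;0.0045 0 0 0 0 0' >/dev/null && c &&
python3 -m jog '0.0015 0 0 0 0 0;0.003 0 0 0 0 0;0.0045 0 0 0 0 0' >/dev/null && c &&
python3 -m jog '0.0015 0 0 0 0 0;0.003 0 0 0 0 0;0.0045 0 0 0 0 0' >/dev/null && c
```

```text
t 18.75 pos [497.3 135.7  63.2] rot [-1.7993e+02  7.0000e-02 -1.6887e+02] F [ 3.5 -2.1 -0.5] T [-0.403 -0.477  0.038] w 11.6
pull 3.0 travel 1.9
t 19.0 pos [495.2 135.2  63.2] rot [-1.7993e+02  1.0000e-01 -1.6887e+02] F [ 3.1 -2.5 -0.8] T [-0.356 -0.463 -0.029] w 11.8
pull 2.6 travel 4.1
t 19.25 pos [492.9 134.8  63.3] rot [-1.7993e+02  1.0000e-01 -1.6886e+02] F [ 3.2 -2.3 -0.5] T [-0.366 -0.464 -0.046] w 11.2
pull 2.7 travel 6.4
t 19.5 pos [490.6 134.4  63.2] rot [-1.7993e+02  1.0000e-01 -1.6887e+02] F [ 3.3 -3.  -0.2] T [-0.347 -0.456 -0.031] w 11.7
pull 2.6 travel 8.7
```

Past 4 mm at only 3 N, so both dials have released it. Pulling on to the stop.

```bash
c(){ python3 chf.py 9; }
python3 -m jog '0.0015 0 0 0 0 0;0.003 0 0 0 0 0;0.0045 0 0 0 0 0' >/dev/null && c &&
python3 -m jog '0.0015 0 0 0 0 0;0.003 0 0 0 0 0;0.0045 0 0 0 0 0' >/dev/null && c &&
python3 -m jog '0.0015 0 0 0 0 0;0.003 0 0 0 0 0;0.0045 0 0 0 0 0' >/dev/null && c &&
python3 -m jog '0.0015 0 0 0 0 0;0.003 0 0 0 0 0;0.0045 0 0 0 0 0' >/dev/null && c &&
python3 -m jog '0.0015 0 0 0 0 0;0.003 0 0 0 0 0;0.0045 0 0 0 0 0' >/dev/null && c
```

```text
t 19.75 pos [488.3 133.9  63.2] rot [-1.7993e+02  1.0000e-01 -1.6886e+02] F [ 2.8 -1.8 -1.1] T [-0.357 -0.524 -0.045] w 11.6
pull 2.4 travel 11.1
t 20.0 pos [486.  133.5  63.2] rot [-1.7993e+02  1.0000e-01 -1.6886e+02] F [ 3.3 -1.9 -1.1] T [-0.417 -0.465 -0.068] w 11.8
pull 2.9 travel 13.4
t 20.25 pos [483.8 133.   63.3] rot [-1.7993e+02  1.0000e-01 -1.6886e+02] F [ 2.8 -1.7 -1.5] T [-0.355 -0.478 -0.03 ] w 11.6
pull 2.4 travel 15.7
t 20.5 pos [482.5 132.8  63.3] rot [-179.94    0.24 -168.86] F [ 7.  -1.6 -4.5] T [-0.26  -1.007 -0.047] w 11.5
pull 6.5 travel 17.0
t 20.75 pos [482.4 132.8  63.3] rot [-179.94    0.52 -168.85] F [ 9.8 -1.4 -7.5] T [-0.258 -1.407 -0.053] w 11.5
pull 9.4 travel 17.1
```

The bolt is at its 17 mm stop. Releasing, rising and backing off to get a clear view.

```bash
python3 -m jog '0 0 0 0 0 0;0 0 0 0 0 0;0 0 0 0 0 0;0 0 0 0 0 0;0 0 0 0 0 0' -0.12
python3 -m jog '0 0 -0.04 0 0 0;0 0 -0.1 0 0 0;0 0 -0.17 0 0 0;0 0 -0.24 0 0 0;0 -0.06 -0.3 0 0 0;0 -0.14 -0.34 0 0 0;0 -0.22 -0.34 0 0 0;0 -0.3 -0.34 0 0 0;0 -0.38 -0.34 0 0 0;0 -0.46 -0.34 0 0 0;0 -0.54 -0.34 0 0 0;0 -0.6 -0.34 0 0 0;0 -0.6 -0.34 0 0 0'
python3 -c "
from h import *
st()
im=grab_frame('top'); cv2.imwrite('pics/t5.png',cv2.resize(im[130:270,170:370],None,fx=4,fy=4,interpolation=cv2.INTER_CUBIC)[:,:,::-1])"
```

```text
time_s: 21.17
ee_pos: [481.8, 132.9, 63.2]
ee_rot: [-180.0, 0.5, -168.9]
force: [0.1, 0.5, -0.1]
gripper_width: 39.3
time_s: 22.25
ee_pos: [539.0, -166.6, 233.0]
ee_rot: [-179.8, 0.5, -169.1]
force: [0.4, 0.3, 0.1]
gripper_width: 40.2
t 22.25 pos [ 539.  -166.6  233. ] rot [-179.82    0.45 -169.14] F [0.4 0.3 0.1] T [ 0.021  0.014 -0.017] w 40.2
```

View pics/t5.png

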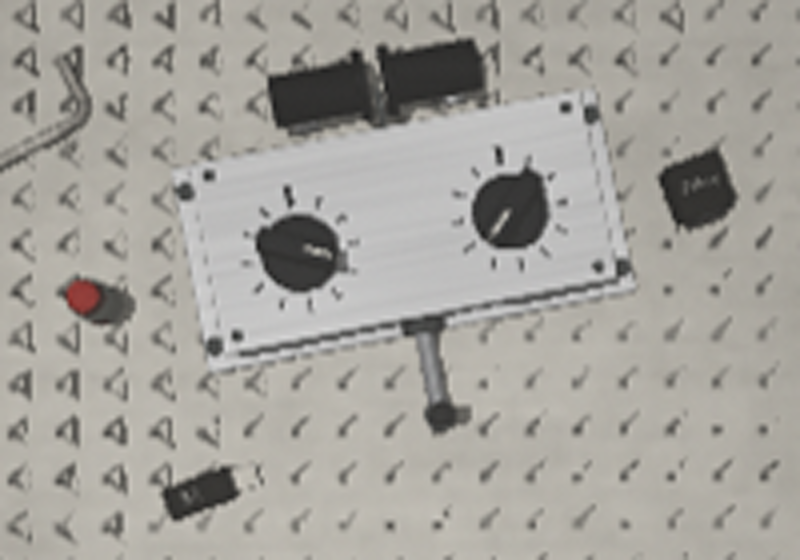

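The bolt grip has moved out to (441,415), and a gap shows in the beam pipe at (378,85). The left pointer tip is near (333,257) and the right near (490,237). The bystanders haven't moved. I'll check the angles numerically.

```bash
python3 - <<'E'
from h import *
f=lambda x,y,z: ray("top",(170+x/4,130+y/4),z)
for c,p in(((565.5,206.5),f(333,257,73)),((586.6,97),f(490,237,73))):
    v=p[:2]-c; print(np.linalg.norm(v),(np.radians(11.1)-np.arctan2(v[1],v[0]))%(2*np.pi))
B=f(441,414,78)[:2]; print(B,"bolt travel",np.linalg.norm(B-[497.3,136.8]))
E
```

```text
20.519904263823197 2.0799975691593
21.49948258740232 3.9327478442965895
[481.08766985 133.95521967] bolt travel 16.46002503552543
```

```bash
python3 -c "
from h import *
print(job_done()); st()"
```

```text
the job is handed in; nothing more can be done
None
the job is handed in; nothing more can be done
```

The shutter is unlocked and the job is handed in, at about 22 s on the robot's clock; `job_done()` reported no verdict.

- **Left dial:** I turned it clockwise until it caught firmly at about 2.05 rad. The torque was about 0.4 N m there, against 0.1 N m turning freely.
- **Right dial:** I turned it anticlockwise until it caught at about 3.9 rad, with about 0.35 N m. Both dials were relieved before I let go.
- **Bolt:** I pulled it 17.1 mm to its stop with about 3 N. The force rose to 9.4 N only at the stop.

The last top picture gives the left dial at 2.08 rad, the right at 3.93 rad and the bolt about 16.5 mm out. The beam pipe shows a gap where the shutter opened. The vial, stick and cube have not moved, and the gripper is clear of everything.

- **Tight margin:** the right dial stands close to the lower limit of 3.87 rad, with about 0.05 rad to spare. That is near the accuracy of the camera reading. The firm catch and the free bolt both say it is properly in.
- **Check script fault:** my torque check stopped a move sequence once by mistake (a wrong exit code). I fixed it, with no effect on the scene.

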